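# Flip the spotting tile over onto the light panel

### The arm

A 6-joint arm with a two-finger parallel gripper is mounted at the origin on the work surface. World frame = base frame: x ahead of the robot, y to its left, z up, the work surface at z = 0. Lengths are in m, angles in rad, forces in N, time in s.
With the tool pointing down it reaches from about 0.35 to 0.775 m from the base axis. Payload 7.3 kg.
Tool frame: the origin (TCP) lies at the very end of the fingers, on their centre line; the grasp point (between the pads) lies 19 mm behind it; z points along the fingers, y is the direction in which the jaws open and shut (so a half turn about z gives the same grasp; the last joint's range is limited). The gripper opens to 92 mm and grips with 3 to 60 N. Pads are 19 mm wide; open, the fingers measure 130 mm over their backs; the gripper's body (75 mm by 190 mm) begins 47 mm behind the grasp point.
Start: joints at [-1.255, 0.342, 1.524, -0, 1.275, -0.146], TCP at [0.234, -0.47, 0.227] pointing down, gripper open.
Joint ranges: [-2.53, 2.53], [-0.77, 2.02], [0.04, 2.7], [-1, 4.14], [0.28, 2.66], [-3.11, 3.11]. Speed limits (rad/s): [2.57, 2.57, 3.14, 3.14, 3.14, 3.14].

### API

Orientations are given as a rotation vector (axis times angle).
In Python, from cell import * gives the robot as it stands.
- The arm moves only by the tool arm_command, never from a script. Its argument "deltas" is a list of rows, each an object of numbers: "tx", "ty", "tz": the shift along the world's x, y, z in units of 25 cm (1.0 is 25 cm); "wx", "wy", "wz": the turn, a rotation vector about the world's x, y, z in units of pi rad (1.0 is pi rad); "fingers": the closure, from -1 (fully open) to 1 (shut). In form: [{"tx": .., "ty": .., "tz": .., "wx": .., "wy": .., "wz": .., "fingers": ..}, ...]. A call has 1 to 12 rows; each row is the pose to reach, as a shift and turn from the pose commanded when the call began, turning the shorter way round; what a row does not reach only later rows make up. A row lasts 1/10 s, in which the tool goes at most 50 mm and 8.59 degrees, less where a joint would pass 70% of its speed; a pose out of reach is approached as far as the arm can. A call with a number of a shift or a turn outside -1 to 1 is refused whole. A call with a gripper value outside its range is refused whole. The fingers move at their own pace and stop on an object; "force" is the grip in N (left out, the last holds). Time passes only in rows, so rows that repeat a pose let the fingers close. It gives the time, the measured TCP pose, the force and the opening at its end, in the units of the state.
- get_state(): the state, without advancing time (a new reading comes with each control period).
- camera(name): name is "scene" or "top" or "wrist"; returns the picture (384x512x3 uint8, blue, green, red); there is no depth.
- camera_info(name): a dict with "intrinsics" (3x3 intrinsics, pixels), "origin" and "attitude" of the camera in the world. Camera axes: x right, y down, z forward; pixel columns grow to the right and rows downward; lengths in m; the calibration is good to about 2 mm. A picture is of the moment at which its call begins: read the wrist's pose just before it. camera_info takes no time and is no camera call; for the wrist camera it gives the pose at the moment of the call.
- finish_job(): hands the job in, once; it reports no verdict.
The state is a dict: "time": time; "joint_pos": joint angles; "joint_velocities": joint speeds; "effort": joint torques, N m; "tcp_pos": TCP position; "eef_rot": TCP orientation; "ft_force": force on the tool from outside, world axes, zero at the start; "ft_torque": the same for the moment, N m; "finger_gap": finger opening in m.
Only numpy, scipy, OpenCV 4.12 (cv2) and the standard library are available. Lean on these libraries where they do the work, as an engineer would, in place of code of your own. Each camera call takes 0.05 s, during which the arm holds its last target. There are 200 camera calls.

### The job

A spotting tile lies wells-down (blue back up) on the bench in front of the fixed light panel. Without picking it up, push it with the fingertips against the panel's front edge, tip it up there and flip it over onto the panel, then push it forward until the whole tile lies flat on the panel with its white wells up. Leave the vials, caps, cup and rack where they are.

Things in the scene. Friction and masses are not known exactly. Their poses are not given: they have to be found in the camera images.
- tile: loose rigid spotting tile, 88 (its x) x 110 (its y) x 8 mm, about 0.1 kg, friction about 0.6; origin at its centre. Blank blue back on its +z, white face with twelve round wells on its -z. Starts flat on the bench, blue back (+z) up, 25 to 50 mm short of the panel's front edge, its +x within 0.2 rad of the panel's +x. Pressed against that edge by a fingertip, its near side follows the fingertip up
- panel: flat light panel with a glowing pale-blue top and grey rim, fixed to the bench: 180 mm deep (its x), 260 mm wide (its y), 12 mm high, with a square-cut upright front edge 12 mm tall that serves as the wall. Origin at the middle of the front edge at bench level; +x runs from the front edge across the panel away from the robot, z up. Top surface 12 mm above the bench
- corner0 (a point): the +x +y corner of the tile (44 mm and 55 mm from its centre along its x and y), half-way through its thickness
- corner1 (a point): the +x -y corner of the tile (44 mm and 55 mm from its centre along its x and y), half-way through its thickness
- corner2 (a point): the -x -y corner of the tile (44 mm and 55 mm from its centre along its x and y), half-way through its thickness
- corner3 (a point): the -x +y corner of the tile (44 mm and 55 mm from its centre along its x and y), half-way through its thickness
- vial_a: small amber plastic vial with a paper label, 45 mm (plus 4 mm rim) tall, 21 mm across, standing; origin at the centre of its foot; a bystander, to be left where it is
- vial_b: a second vial like vial_a; a bystander, to be left where it is
- cap_blue: blue round screw cap, 28 mm across, 12 mm high, lying flat; origin at the centre of its underside; a bystander, to be left where it is
- cap_green: green cap, like cap_blue; a bystander, to be left where it is
- rack: black test-tube rack with three clear tubes, 75 x 200 mm, 134 mm tall, at one side; origin at the centre of its foot; a bystander, to be left where it is
- cup: white plastic cup, 72 mm across, 60 mm tall; origin at the centre of its foot; a bystander, to be left where it is
There are look-alikes about, which are no part of the job. What is shaped like the tile but turquoise or yellow is not meant.

How it is judged:
By the outcome, as a careful person would: the job done as asked, in the order asked, and still so for the second after the job is handed in, with the robot touching nothing.
It also fails if it takes over 64 s, if anything falls off the work surface, if the arm or the gripper's body presses on something with over 40 N, if the wrist force passes 120 N, or if a joint passes its speed limit or range.

## Working session

There is one attempt and no reset: what is moved stays moved. The work goes in short steps, Python scripts to look and compute and a tool call to move; the robot and the scene stay as the last step left them, time stands still between calls to the robot, and variables do not carry over. Pictures are saved under pics/ and viewed, about 8 in all and at most 12, crops included, and the job is handed in when it is done.

Besides the shell and the picture viewer there is one more tool, called after "Request:" as name(argument=value, ...) on one line, values as JSON. arm_command: Moves the arm, as the interface text tells. Shifts and turns lie within -1 to 1; 1 stands for 25 cm of shift or pi rad of turn. Its arguments: {"type":"object","properties":{"deltas":{"type":"array"},"force":{"type":"number"}},"required":["deltas"]}

```bash
mkdir -p pics; ls; python3 - <<'E'
from cell import *
import cv2,numpy as np
for n in("top","scene"):
    im=camera(n);cv2.imwrite(f"pics/{n}0.png",im);i=camera_info(n);print(n,np.array(i["intrinsics"]).round(1).tolist(),np.array(i["origin"]).round(3),np.array(i["attitude"]).round(3).tolist())
s=get_state();print(s["time"],s["tcp_pos"],s["eef_rot"],s["finger_gap"])
cv2.imwrite("pics/both0.png",np.hstack([cv2.imread("pics/top0.png"),cv2.imread("pics/scene0.png")])[:, :])
E
```

```text
pics
top [[376.4, 0.0, 258.3], [0.0, 376.4, 188.2], [0.0, 0.0, 1.0]] [0.41  0.035 0.946] [-2.183, 2.127, -0.166]
scene [[367.5, 0.0, 251.8], [0.0, 367.5, 193.4], [0.0, 0.0, 1.0]] [ 1.007 -0.087  0.611] [-2.024, -1.57, 0.554]
0.1 [ 0.23384554 -0.46966535  0.22612366] [-3.05690576e+00 -7.18717465e-01  1.64945910e-04] 0.0916754319247905
```

View pics/top0.png

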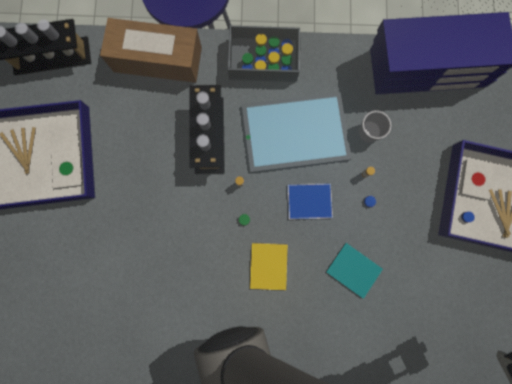

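View pics/scene0.png

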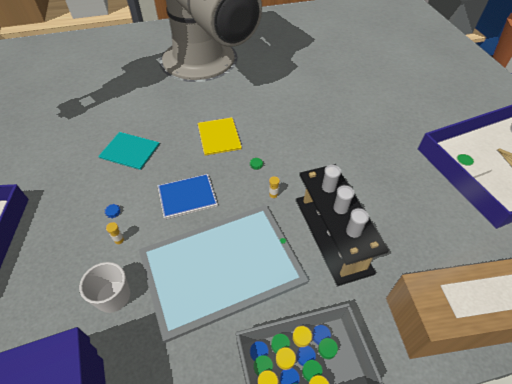

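Candidates for the tile in the top view are the blue plate at (310,201), the turquoise plate at (355,270), the yellow plate at (268,267) and the blue cap at (370,202). The blue plate in front of the panel fits the description. Next I'll measure it and the panel, and check the choice in a crop.

```bash
cat > h.py <<'E'
from cell import *
import cv2,numpy as np
from scipy.spatial.transform import Rotation as R
def cast(n,px,z):
    i=camera_info(n);K=np.array(i["intrinsics"]);o=np.array(i["origin"])
    d=np.c_[np.reshape(px,(-1,2)),np.ones(len(np.reshape(px,(-1,2))))]@np.linalg.inv(K).T@R.from_rotvec(i["attitude"]).as_matrix().T
    return o+d*((z-o[2])/d[:,2:])
def project(n,P):
    i=camera_info(n);q=(np.reshape(P,(-1,3))-i["origin"])@R.from_rotvec(i["attitude"]).as_matrix()@np.array(i["intrinsics"]).T
    return q[:,:2]/q[:,2:]
def blob(mask,seed):
    n,l,s,c=cv2.connectedComponentsWithStats(mask.astype(np.uint8)*255)
    k=1+np.argmin(np.hypot(*(c[1:]-seed).T)+1e3*(s[1:,4]<100))
    ct=max(cv2.findContours((l==k).astype(np.uint8),0,2)[0],key=cv2.contourArea)
    r=cv2.minAreaRect(ct); return c[k],cv2.boxPoints(r)
E
python3 - <<'E'
from h import *
im=cv2.imread("pics/top0.png");hsv=cv2.cvtColor(im,cv2.COLOR_BGR2HSV);H,S,V=cv2.split(hsv)
c,b=blob((H>105)&(H<125)&(S>150)&(V>120),(310,201));print("tile",c,b.round(1).tolist());P=cast("top",b,.008)[:,:2];print(P.round(4).tolist(),P.mean(0))
print("sides",np.linalg.norm(P-np.roll(P,1,0),axis=1))
c,b=blob((H>88)&(H<108)&(S>40)&(V>180),(297,132));print("glow",b.round(1).tolist());P=cast("top",b,.012)[:,:2];print(P.round(4).tolist(),P.mean(0));print("sides",np.linalg.norm(P-np.roll(P,1,0),axis=1))
print("vials etc",cast("top",[(239,181),(370,171),(370,202),(244,220),(377,125)],.03).round(3).tolist())
cv2.imwrite("pics/crop0.png",cv2.resize(im[80:240,225:395],None,fx=4.5,fy=3.7*4.5/4.5))
E
```

```text
tile [309.53098827 200.85427136] [[290.0, 186.0], [330.0, 186.0], [330.0, 216.0], [290.0, 216.0]]
[[0.5501, -0.0557], [0.5528, -0.1569], [0.477, -0.1568], [0.4744, -0.0567]] [ 0.51360225 -0.10650564]
sides [0.07565999 0.10124007 0.07580778 0.10011332]
glow [[253.5, 108.19999694824219], [337.6000061035156, 98.0999984741211], [344.29998779296875, 153.6999969482422], [260.20001220703125, 163.8000030517578]]
[[0.7502, 0.0417], [0.7842, -0.1764], [0.6365, -0.1928], [0.6043, 0.0209]] [ 0.69378326 -0.07666032]
sides [0.14734539 0.22073984 0.14856034 0.21613329]
vials etc [[0.556, 0.072, 0.03], [0.59, -0.252, 0.03], [0.512, -0.251, 0.03], [0.46, 0.057, 0.03], [0.709, -0.272, 0.03]]
```

View pics/crop0.png

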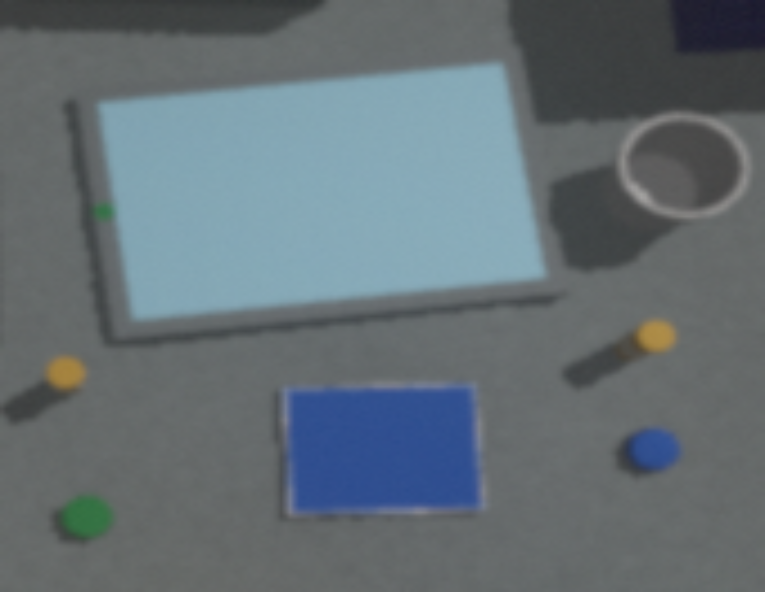

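The crop shows a plain blue plate with white edges and a pale-blue panel, so the plate at (310,201) is the tile. I'll refine the panel's yaw and front edge using both views.

```bash
python3 - <<'E'
from h import *
for n,sp,st in(("top",(297,132),(310,201)),("scene",(222,268),(187,195))):
    im=cv2.imread(f"pics/{n}0.png");H,S,V=cv2.split(cv2.cvtColor(im,cv2.COLOR_BGR2HSV))
    for name,m,s,z in(("glow",(H>88)&(H<108)&(S>40)&(V>150),sp,.012),("tile",(H>105)&(H<125)&(S>150)&(V>100),st,.008)):
        k,l,ss,c=cv2.connectedComponentsWithStats(m.astype(np.uint8)*255)
        k=l[s[1],s[0]];ct=max(cv2.findContours((l==k).astype(np.uint8),0,1)[0],key=cv2.contourArea)
        P=cast(n,ct.reshape(-1,2).astype(float),z)[:,:2]
        r=cv2.minAreaRect((P*1000).astype(np.float32));M=cv2.moments((P*1e4).astype(np.float32))
        print(n,name,np.round(r[0],1),np.round(r[1],1),"yaw",round(np.radians((r[2]+45)%90-45),3),"cen",M["m10"]/M["m00"]/10,M["m01"]/M["m00"]/10)
E
```

```text
top glow [692.9 -68.2] [155.8 235.3] yaw 0.155 cen 692.8986152040536 -68.41938363518032
top tile [ 513.6 -106.1] [ 75.7 100.1] yaw 0.027 cen 514.0180150777107 -105.30580628904814
scene glow [689.5 -68.9] [156.9 237.2] yaw 0.154 cen 689.6793261986769 -69.12473357529475
scene tile [ 509.7 -106.4] [ 81.  102.8] yaw 0.053 cen 509.9731255950384 -106.7536235258327
```

Request:
arm_command(deltas=[{"tx":0.4,"ty":0.7,"tz":-0.2,"wz":-0.098,"fingers":-0.1},{"tx":0.4,"ty":0.7,"tz":-0.2,"wz":-0.098,"fingers":-0.1},{"tx":0.4,"ty":0.7,"tz":-0.2,"wz":-0.098,"fingers":-0.1},{"tx":0.4,"ty":0.7,"tz":-0.2,"wz":-0.098,"fingers":-0.1},{"tx":0.788,"ty":1.0,"tz":-0.4,"wz":-0.098,"fingers":-0.1},{"tx":0.788,"ty":1.0,"tz":-0.4,"wz":-0.098,"fingers":-0.1},{"tx":0.788,"ty":1.0,"tz":-0.4,"wz":-0.098,"fingers":-0.1},{"tx":0.788,"ty":1.0,"tz":-0.4,"wz":-0.098,"fingers":-0.1},{"tx":0.788,"ty":1.0,"tz":-0.4,"wz":-0.098,"fingers":-0.1}], force=20)

```text
invalid input at $.deltas[0]: expected keys tx, ty, tz, wx, wy, wz, fingers
```

Request:
arm_command(deltas=[{"tx":0.4,"ty":0.7,"tz":-0.2,"wx":0,"wy":0,"wz":-0.098,"fingers":-0.1},{"tx":0.4,"ty":0.7,"tz":-0.2,"wx":0,"wy":0,"wz":-0.098,"fingers":-0.1},{"tx":0.4,"ty":0.7,"tz":-0.2,"wx":0,"wy":0,"wz":-0.098,"fingers":-0.1},{"tx":0.4,"ty":0.7,"tz":-0.2,"wx":0,"wy":0,"wz":-0.098,"fingers":-0.1},{"tx":0.788,"ty":1.0,"tz":-0.4,"wx":0,"wy":0,"wz":-0.098,"fingers":-0.1},{"tx":0.788,"ty":1.0,"tz":-0.4,"wx":0,"wy":0,"wz":-0.098,"fingers":-0.1},{"tx":0.788,"ty":1.0,"tz":-0.4,"wx":0,"wy":0,"wz":-0.098,"fingers":-0.1},{"tx":0.788,"ty":1.0,"tz":-0.4,"wx":0,"wy":0,"wz":-0.098,"fingers":-0.1}], force=20)

```text
time: 0.9
tcp_pos: [0.4325, -0.2162, 0.1245]
eef_rot: [-3.129, -0.249, 0.004]
ft_force: [-0.4, -1.0, 0.1]
finger_gap: 0.0507
```

Request:
arm_command(deltas=[{"tx":0.0,"ty":0.407,"tz":0,"wx":0,"wy":0,"wz":0,"fingers":-0.1},{"tx":0.0,"ty":0.407,"tz":-0.1,"wx":0,"wy":0,"wz":0,"fingers":-0.1},{"tx":0.0,"ty":0.407,"tz":-0.2,"wx":0,"wy":0,"wz":0,"fingers":-0.1},{"tx":0.0,"ty":0.407,"tz":-0.35,"wx":0,"wy":0,"wz":0,"fingers":-0.1},{"tx":0.0,"ty":0.407,"tz":-0.44,"wx":0,"wy":0,"wz":0,"fingers":-0.1},{"tx":0.0,"ty":0.407,"tz":-0.488,"wx":0,"wy":0,"wz":0,"fingers":-0.1},{"tx":0.0,"ty":0.407,"tz":-0.488,"wx":0,"wy":0,"wz":0,"fingers":-0.1},{"tx":0.0,"ty":0.407,"tz":-0.488,"wx":0,"wy":0,"wz":0,"fingers":-0.1}])

```text
time: 1.7
tcp_pos: [0.4309, -0.1187, 0.005]
eef_rot: [3.132, 0.241, -0.0]
ft_force: [-0.4, 0.4, 0.1]
finger_gap: 0.0507
```

```bash
python3 - <<'E'
from h import *
s=get_state();print(s["tcp_pos"],s["eef_rot"],s["ft_force"])
im=camera("scene");cv2.imwrite("pics/s1.png",cv2.resize(im[90:350,60:340],None,fx=2.5,fy=2.3))
E
```

```text
[ 0.43090807 -0.11870504  0.00501965] [ 3.13223469e+00  2.40837757e-01 -2.01190346e-04] [-0.39614971  0.42868158  0.11086559]
```

View pics/s1.png

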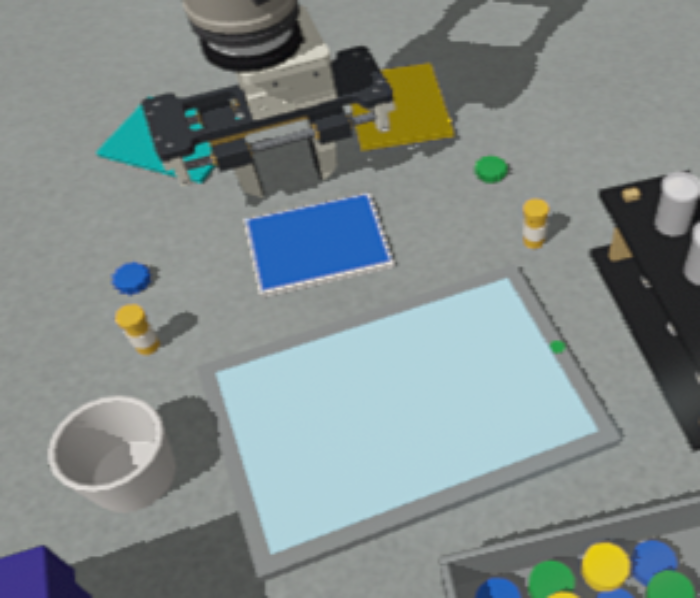

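```bash
python3 - <<'E'
from h import *
t=np.array([.4309,-.1187,.005]);v=np.array([-.1544,.988,0]);u=np.array([.988,.1544,0])
q=project("scene",[t,t+.025*v,t-.025*v,t+.044*v,t-.044*v,t+.0095*u])
print(((q-[60,90])*[2.5,2.3]).round(0).tolist())
H,S,V=cv2.split(cv2.cvtColor(camera("top"),cv2.COLOR_BGR2HSV))
im=camera("top");cv2.imwrite("pics/t1.png",cv2.resize(im[150:250,240:380],None,fx=5,fy=5))
E
```

```text
[[291.0, 181.0], [318.0, 174.0], [263.0, 189.0], [338.0, 168.0], [242.0, 195.0], [293.0, 188.0]]
```

View pics/t1.png

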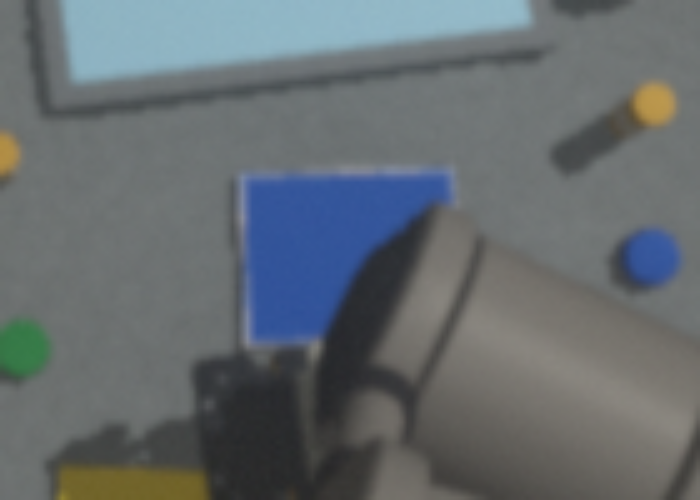

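Request:
arm_command(deltas=[{"tx":0.0,"ty":0.024,"tz":-0.006,"wx":0,"wy":0,"wz":0,"fingers":-0.1},{"tx":0.03,"ty":0.029,"tz":-0.006,"wx":0,"wy":0,"wz":0,"fingers":-0.1},{"tx":0.06,"ty":0.033,"tz":-0.006,"wx":0,"wy":0,"wz":0,"fingers":-0.1},{"tx":0.09,"ty":0.038,"tz":-0.006,"wx":0,"wy":0,"wz":0,"fingers":-0.1},{"tx":0.12,"ty":0.043,"tz":-0.006,"wx":0,"wy":0,"wz":0,"fingers":-0.1},{"tx":0.15,"ty":0.047,"tz":-0.006,"wx":0,"wy":0,"wz":0,"fingers":-0.1},{"tx":0.18,"ty":0.052,"tz":-0.006,"wx":0,"wy":0,"wz":0,"fingers":-0.1},{"tx":0.21,"ty":0.057,"tz":-0.006,"wx":0,"wy":0,"wz":0,"fingers":-0.1},{"tx":0.24,"ty":0.061,"tz":-0.006,"wx":0,"wy":0,"wz":0,"fingers":-0.1},{"tx":0.27,"ty":0.066,"tz":-0.006,"wx":0,"wy":0,"wz":0,"fingers":-0.1},{"tx":0.285,"ty":0.069,"tz":-0.006,"wx":0,"wy":0,"wz":0,"fingers":-0.1},{"tx":0.285,"ty":0.069,"tz":-0.006,"wx":0,"wy":0,"wz":0,"fingers":-0.1}])

```text
time: 3.05
tcp_pos: [0.5028, -0.1009, 0.0032]
eef_rot: [3.132, 0.242, 0.001]
ft_force: [-0.2, -0.2, -0.8]
finger_gap: 0.0506
```

```bash
python3 - <<'E'
from h import *
s=get_state();print(s["tcp_pos"],s["ft_force"])
im=camera("scene");cv2.imwrite("pics/s2.png",cv2.resize(im[110:310,90:310],None,fx=3.5,fy=3))
E
```

```text
[ 0.50280471 -0.10094841  0.00321562] [-0.17053642 -0.20303463 -0.75582633]
```

View pics/s2.png

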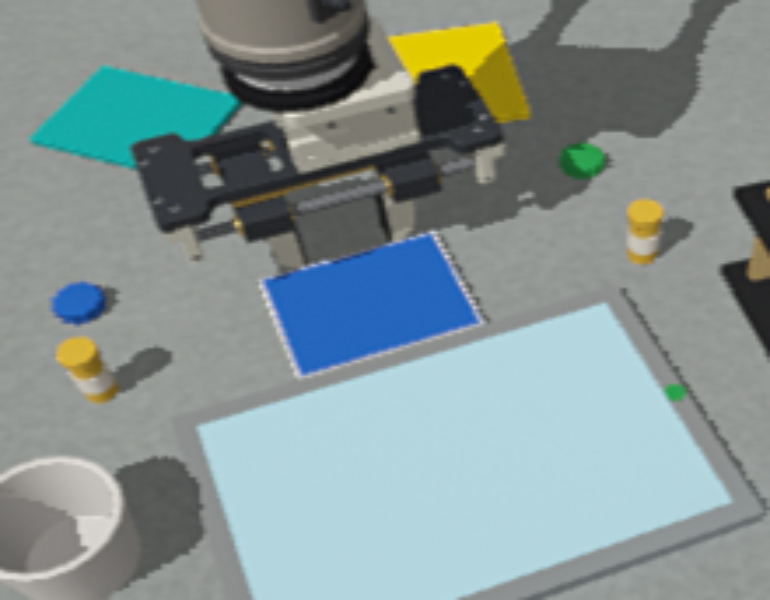

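Request:
arm_command(deltas=[{"tx":0.008,"ty":0.001,"tz":0,"wx":0,"wy":0,"wz":0,"fingers":-0.1},{"tx":0.012,"ty":0.002,"tz":0,"wx":0,"wy":0,"wz":0,"fingers":-0.1},{"tx":0.016,"ty":0.0025,"tz":0,"wx":0,"wy":0,"wz":0,"fingers":-0.1},{"tx":0.02,"ty":0.003,"tz":0,"wx":0,"wy":0,"wz":0,"fingers":-0.1},{"tx":0.02,"ty":0.003,"tz":0,"wx":0,"wy":0,"wz":0,"fingers":-0.1}])

```text
time: 3.6
tcp_pos: [0.5055, -0.1004, 0.0031]
eef_rot: [-3.132, -0.242, 0.005]
ft_force: [-5.2, -3.6, 4.1]
finger_gap: 0.0506
```

Request:
arm_command(deltas=[{"tx":0.006,"ty":0.001,"tz":0,"wx":0,"wy":0,"wz":0,"fingers":-0.1},{"tx":0.0055,"ty":0.001,"tz":0.012,"wx":0,"wy":0,"wz":0,"fingers":-0.1},{"tx":0.0055,"ty":0.001,"tz":0.0295,"wx":0,"wy":0,"wz":0,"fingers":-0.1},{"tx":0.0063,"ty":0.001,"tz":0.0445,"wx":0,"wy":0,"wz":0,"fingers":-0.1},{"tx":0.0076,"ty":0.0012,"tz":0.059,"wx":0,"wy":0,"wz":0,"fingers":-0.1},{"tx":0.0097,"ty":0.0015,"tz":0.073,"wx":0,"wy":0,"wz":0,"fingers":-0.1},{"tx":0.0122,"ty":0.0019,"tz":0.0876,"wx":0,"wy":0,"wz":0,"fingers":-0.1},{"tx":0.0156,"ty":0.0024,"tz":0.1015,"wx":0,"wy":0,"wz":0,"fingers":-0.1},{"tx":0.0194,"ty":0.003,"tz":0.1155,"wx":0,"wy":0,"wz":0,"fingers":-0.1},{"tx":0.0194,"ty":0.003,"tz":0.1155,"wx":0,"wy":0,"wz":0,"fingers":-0.1}])

```text
time: 4.6
tcp_pos: [0.5097, -0.0996, 0.0319]
eef_rot: [-3.132, -0.242, 0.008]
ft_force: [-8.2, -3.3, 1.8]
finger_gap: 0.0502
```

```bash
python3 - <<'E'
from h import *
s=get_state();print(s["tcp_pos"],s["ft_force"])
im=camera("scene");cv2.imwrite("pics/s3.png",cv2.resize(im[110:310,90:310],None,fx=3.5,fy=3))
E
```

```text
[ 0.5097171  -0.09960601  0.03193642] [-8.22312946 -3.26451248  1.80993605]
```

View pics/s3.png

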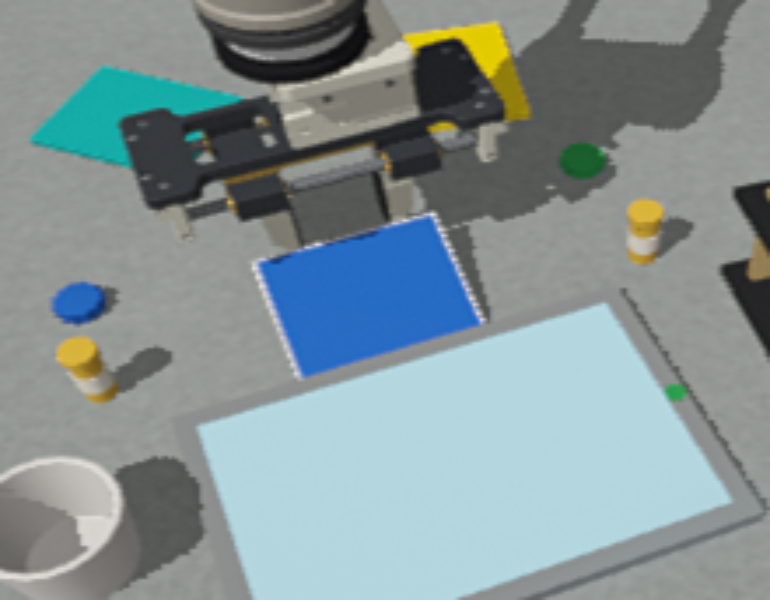

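Request:
arm_command(deltas=[{"tx":0.0047,"ty":0.0007,"tz":0.0136,"wx":0,"wy":0,"wz":0,"fingers":-0.1},{"tx":0.0096,"ty":0.0015,"tz":0.027,"wx":0,"wy":0,"wz":0,"fingers":-0.1},{"tx":0.0155,"ty":0.0024,"tz":0.04,"wx":0,"wy":0,"wz":0,"fingers":-0.1},{"tx":0.0216,"ty":0.0034,"tz":0.0528,"wx":0,"wy":0,"wz":0,"fingers":-0.1},{"tx":0.0286,"ty":0.0045,"tz":0.0652,"wx":0,"wy":0,"wz":0,"fingers":-0.1},{"tx":0.0359,"ty":0.0056,"tz":0.0773,"wx":0,"wy":0,"wz":0,"fingers":-0.1},{"tx":0.044,"ty":0.0069,"tz":0.0889,"wx":0,"wy":0,"wz":0,"fingers":-0.1},{"tx":0.0523,"ty":0.0082,"tz":0.1002,"wx":0,"wy":0,"wz":0,"fingers":-0.1},{"tx":0.0614,"ty":0.0096,"tz":0.1109,"wx":0,"wy":0,"wz":0,"fingers":-0.1},{"tx":0.0708,"ty":0.0111,"tz":0.1213,"wx":0,"wy":0,"wz":0,"fingers":-0.1},{"tx":0.0708,"ty":0.0111,"tz":0.1213,"wx":0,"wy":0,"wz":0,"fingers":-0.1}])

```text
time: 5.75
tcp_pos: [0.5281, -0.0967, 0.0628]
eef_rot: [-3.132, -0.242, 0.005]
ft_force: [-8.5, -1.1, 6.0]
finger_gap: 0.0509
```

```bash
python3 - <<'E'
from h import *
s=get_state();print(s["tcp_pos"],s["ft_force"])
im=camera("scene");cv2.imwrite("pics/s4.png",cv2.resize(im[110:310,90:310],None,fx=3.5,fy=3))
E
```

```text
[ 0.52813705 -0.0967153   0.06284987] [-8.51075648 -1.13221517  6.02749549]
```

View pics/s4.png

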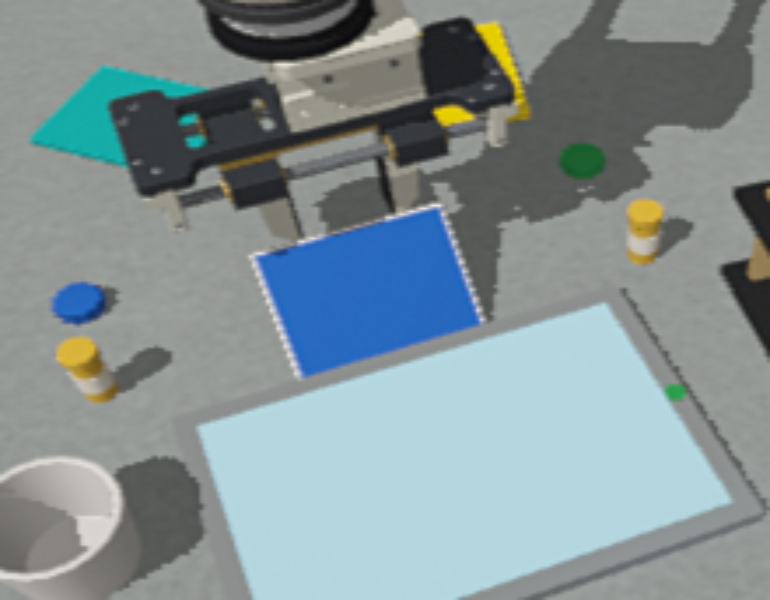

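Request:
arm_command(deltas=[{"tx":0.0101,"ty":0.0016,"tz":0.0098,"wx":0,"wy":0,"wz":0,"fingers":-0.1},{"tx":0.0205,"ty":0.0032,"tz":0.0193,"wx":0,"wy":0,"wz":0,"fingers":-0.1},{"tx":0.0313,"ty":0.0049,"tz":0.0281,"wx":0,"wy":0,"wz":0,"fingers":-0.1},{"tx":0.0426,"ty":0.0067,"tz":0.0365,"wx":0,"wy":0,"wz":0,"fingers":-0.1},{"tx":0.0543,"ty":0.0085,"tz":0.0442,"wx":0,"wy":0,"wz":0,"fingers":-0.1},{"tx":0.0664,"ty":0.0104,"tz":0.0516,"wx":0,"wy":0,"wz":0,"fingers":-0.1},{"tx":0.0788,"ty":0.0124,"tz":0.0582,"wx":0,"wy":0,"wz":0,"fingers":-0.1},{"tx":0.0916,"ty":0.0144,"tz":0.0644,"wx":0,"wy":0,"wz":0,"fingers":-0.1},{"tx":0.1047,"ty":0.0164,"tz":0.0697,"wx":0,"wy":0,"wz":0,"fingers":-0.1},{"tx":0.118,"ty":0.0185,"tz":0.0747,"wx":0,"wy":0,"wz":0,"fingers":-0.1},{"tx":0.118,"ty":0.0185,"tz":0.0747,"wx":0,"wy":0,"wz":0,"fingers":-0.1}])

```text
time: 6.9
tcp_pos: [0.5597, -0.0921, 0.083]
eef_rot: [3.132, 0.242, 0.002]
ft_force: [-5.6, 0.4, 13.2]
finger_gap: 0.0507
```

```bash
python3 - <<'E'
from h import *
s=get_state();print(s["tcp_pos"],s["ft_force"])
im=camera("scene");cv2.imwrite("pics/s5.png",cv2.resize(im[90:310,90:310],None,fx=3.5,fy=2.7))
E
```

```text
[ 0.55970833 -0.09208644  0.08300872] [-5.6081186   0.44453538 13.24323033]
```

View pics/s5.png

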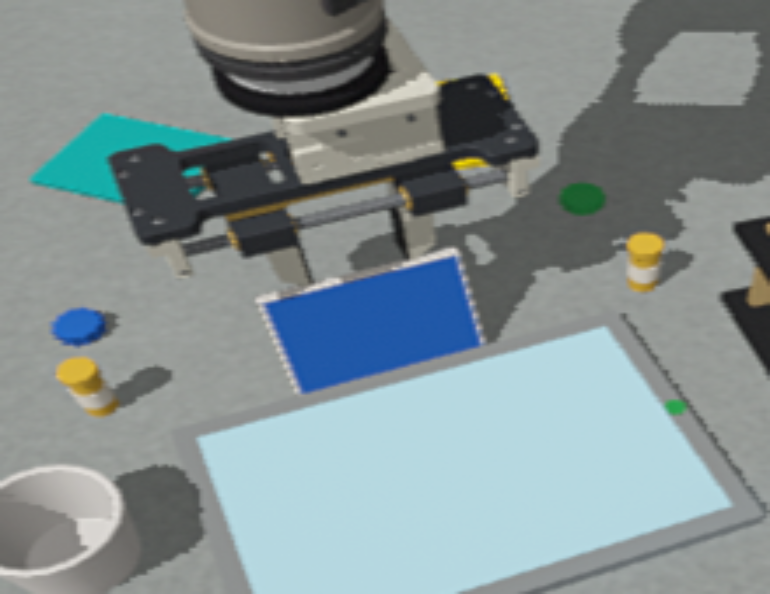

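Request:
arm_command(deltas=[{"tx":0.0136,"ty":0.0021,"tz":0.0042,"wx":0,"wy":0,"wz":0,"fingers":-0.1},{"tx":0.0275,"ty":0.0043,"tz":0.008,"wx":0,"wy":0,"wz":0,"fingers":-0.1},{"tx":0.0414,"ty":0.0065,"tz":0.0118,"wx":0,"wy":0,"wz":0,"fingers":-0.1},{"tx":0.0556,"ty":0.0087,"tz":0.0148,"wx":0,"wy":0,"wz":0,"fingers":-0.1},{"tx":0.07,"ty":0.011,"tz":0.017,"wx":0,"wy":0,"wz":0,"fingers":-0.1},{"tx":0.0845,"ty":0.0132,"tz":0.0188,"wx":0,"wy":0,"wz":0,"fingers":-0.1},{"tx":0.099,"ty":0.0155,"tz":0.0198,"wx":0,"wy":0,"wz":0,"fingers":-0.1},{"tx":0.099,"ty":0.0155,"tz":0.0198,"wx":0,"wy":0,"wz":0,"fingers":-0.1}])

```text
time: 7.75
tcp_pos: [0.5857, -0.0881, 0.0879]
eef_rot: [3.132, 0.241, 0.007]
ft_force: [-0.5, 2.1, 9.6]
finger_gap: 0.0504
```

Request:
arm_command(deltas=[{"tx":0.0145,"ty":0.0023,"tz":0.001,"wx":0,"wy":0,"wz":0,"fingers":-0.1},{"tx":0.029,"ty":0.0045,"tz":0.002,"wx":0,"wy":0,"wz":0,"fingers":-0.1},{"tx":0.0435,"ty":0.0068,"tz":0.003,"wx":0,"wy":0,"wz":0,"fingers":-0.1},{"tx":0.0435,"ty":0.0068,"tz":0.003,"wx":0,"wy":0,"wz":0,"fingers":-0.1}])

```text
time: 8.15
tcp_pos: [0.5962, -0.0865, 0.0881]
eef_rot: [3.132, 0.242, 0.005]
ft_force: [-0.3, 1.7, 6.5]
finger_gap: 0.05
```

```bash
python3 - <<'E'
from h import *
s=get_state();print(s["tcp_pos"],s["ft_force"])
im=camera("scene");cv2.imwrite("pics/s6.png",cv2.resize(im[90:310,90:310],None,fx=3.5,fy=2.7))
E
```

```text
[ 0.59623886 -0.08645213  0.08812988] [-0.26284854  1.67959098  6.47473918]
```

View pics/s6.png

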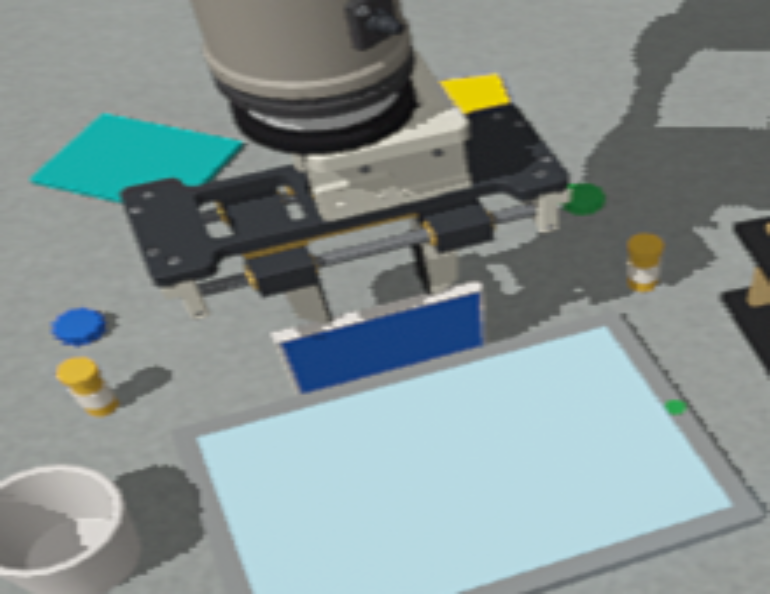

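Request:
arm_command(deltas=[{"tx":0.0145,"ty":0.0023,"tz":0.0,"wx":0,"wy":0,"wz":0,"fingers":-0.1},{"tx":0.029,"ty":0.0045,"tz":0.0,"wx":0,"wy":0,"wz":0,"fingers":-0.1},{"tx":0.0435,"ty":0.0068,"tz":0.0,"wx":0,"wy":0,"wz":0,"fingers":-0.1},{"tx":0.058,"ty":0.009,"tz":0.0,"wx":0,"wy":0,"wz":0,"fingers":-0.1},{"tx":0.0725,"ty":0.0113,"tz":0.0,"wx":0,"wy":0,"wz":0,"fingers":-0.1},{"tx":0.087,"ty":0.0136,"tz":0.0,"wx":0,"wy":0,"wz":0,"fingers":-0.1}])

```text
time: 8.8
tcp_pos: [0.6165, -0.083, 0.0862]
eef_rot: [-3.132, -0.242, 0.002]
ft_force: [-1.1, 0.1, -0.1]
finger_gap: 0.0505
```

```bash
python3 - <<'E'
from h import *
s=get_state();print(s["tcp_pos"],s["ft_force"])
im=camera("scene");cv2.imwrite("pics/s7.png",cv2.resize(im[90:310,90:310],None,fx=3.5,fy=2.7))
H,S,V=cv2.split(cv2.cvtColor(im,cv2.COLOR_BGR2HSV));m=(H>105)&(H<125)&(S>150)&(V>60);m[:150]=0;m[:,:150]=0;m[:,235:]=0;m[240:]=0
ys,xs=np.nonzero(m);print(len(xs),xs.min() if len(xs) else 0,ys.min() if len(xs) else 0,ys.max() if len(xs) else 0)
im=cv2.imread("pics/s6.png")
E
```

```text
[ 0.61648208 -0.08302016  0.08619018] [-1.14755091  0.07103402 -0.08119882]
0 0 0 0
```

Request:
arm_command(deltas=[{"tx":0.0,"ty":0.0,"tz":0.08,"wx":0,"wy":0,"wz":0,"fingers":-0.1},{"tx":-0.12,"ty":-0.019,"tz":0.08,"wx":0,"wy":0,"wz":0,"fingers":-0.1},{"tx":-0.25,"ty":-0.039,"tz":0.08,"wx":0,"wy":0,"wz":0,"fingers":-0.1},{"tx":-0.25,"ty":-0.039,"tz":0.08,"wx":0,"wy":0,"wz":0,"fingers":-0.1},{"tx":-0.25,"ty":-0.039,"tz":0.08,"wx":0,"wy":0,"wz":0,"fingers":-0.1}])

```text
time: 9.35
tcp_pos: [0.5542, -0.0931, 0.107]
eef_rot: [3.132, 0.241, 0.001]
ft_force: [-1.1, -0.0, -0.0]
finger_gap: 0.0503
```

```bash
python3 - <<'E'
from h import *
s=get_state();print(s["tcp_pos"],s["ft_force"])
im=camera("scene");cv2.imwrite("pics/s8.png",cv2.resize(im[110:330,90:310],None,fx=3.5,fy=2.7))
E
```

```text
[ 0.55416571 -0.093057    0.10701969] [-1.13391464 -0.00345663 -0.00134183]
```

View pics/s8.png

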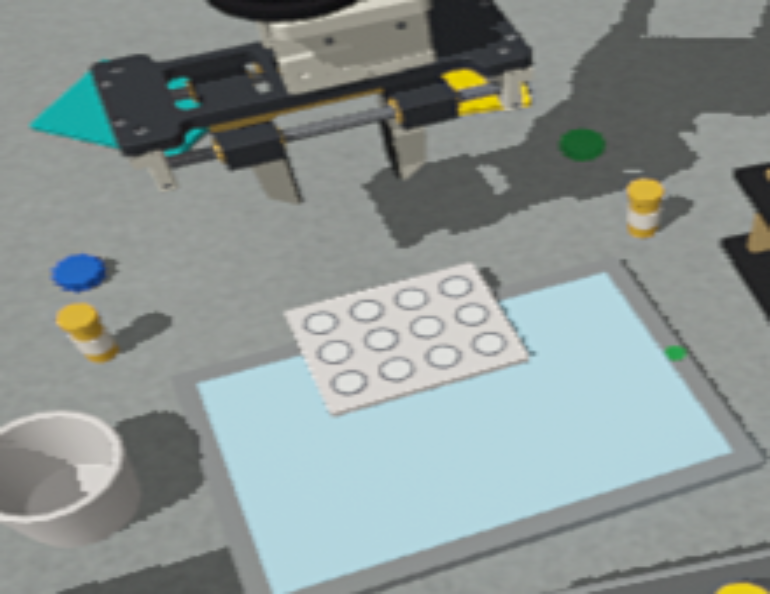

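Request:
arm_command(deltas=[{"tx":-0.119,"ty":-0.0185,"tz":0.0,"wx":0,"wy":0,"wz":0,"fingers":-0.1},{"tx":-0.119,"ty":-0.0185,"tz":-0.1,"wx":0,"wy":0,"wz":0,"fingers":-0.1},{"tx":-0.119,"ty":-0.0185,"tz":-0.25,"wx":0,"wy":0,"wz":0,"fingers":-0.1},{"tx":-0.119,"ty":-0.0185,"tz":-0.34,"wx":0,"wy":0,"wz":0,"fingers":-0.1},{"tx":-0.119,"ty":-0.0185,"tz":-0.364,"wx":0,"wy":0,"wz":0,"fingers":-0.1},{"tx":-0.119,"ty":-0.0185,"tz":-0.364,"wx":0,"wy":0,"wz":0,"fingers":-0.1}])

```text
time: 10.0
tcp_pos: [0.5248, -0.0974, 0.0151]
eef_rot: [-3.132, -0.242, 0.002]
ft_force: [-0.0, -0.2, -0.4]
finger_gap: 0.0508
```

Request:
arm_command(deltas=[{"tx":0.04,"ty":0.0063,"tz":0,"wx":0,"wy":0,"wz":0,"fingers":-0.1},{"tx":0.07,"ty":0.011,"tz":0,"wx":0,"wy":0,"wz":0,"fingers":-0.1},{"tx":0.09,"ty":0.0141,"tz":0,"wx":0,"wy":0,"wz":0,"fingers":-0.1},{"tx":0.11,"ty":0.0172,"tz":0,"wx":0,"wy":0,"wz":0,"fingers":-0.1},{"tx":0.13,"ty":0.0203,"tz":0,"wx":0,"wy":0,"wz":0,"fingers":-0.1},{"tx":0.15,"ty":0.0234,"tz":0,"wx":0,"wy":0,"wz":0,"fingers":-0.1},{"tx":0.17,"ty":0.0266,"tz":0,"wx":0,"wy":0,"wz":0,"fingers":-0.1},{"tx":0.19,"ty":0.0297,"tz":0,"wx":0,"wy":0,"wz":0,"fingers":-0.1},{"tx":0.21,"ty":0.0328,"tz":0,"wx":0,"wy":0,"wz":0,"fingers":-0.1},{"tx":0.23,"ty":0.0359,"tz":0,"wx":0,"wy":0,"wz":0,"fingers":-0.1}])

```text
time: 11.0
tcp_pos: [0.5821, -0.0885, 0.0157]
eef_rot: [3.132, 0.242, -0.001]
ft_force: [0.4, -0.5, -0.9]
finger_gap: 0.0507
```

Request:
arm_command(deltas=[{"tx":0.02,"ty":0.0031,"tz":0,"wx":0,"wy":0,"wz":0,"fingers":-0.1},{"tx":0.04,"ty":0.0062,"tz":0,"wx":0,"wy":0,"wz":0,"fingers":-0.1},{"tx":0.06,"ty":0.0094,"tz":0,"wx":0,"wy":0,"wz":0,"fingers":-0.1},{"tx":0.08,"ty":0.0125,"tz":0,"wx":0,"wy":0,"wz":0,"fingers":-0.1},{"tx":0.1,"ty":0.0156,"tz":0,"wx":0,"wy":0,"wz":0,"fingers":-0.1},{"tx":0.12,"ty":0.0187,"tz":0,"wx":0,"wy":0,"wz":0,"fingers":-0.1},{"tx":0.14,"ty":0.0219,"tz":0,"wx":0,"wy":0,"wz":0,"fingers":-0.1},{"tx":0.16,"ty":0.025,"tz":0,"wx":0,"wy":0,"wz":0,"fingers":-0.1},{"tx":0.18,"ty":0.0281,"tz":0,"wx":0,"wy":0,"wz":0,"fingers":-0.1},{"tx":0.18,"ty":0.0281,"tz":0,"wx":0,"wy":0,"wz":0,"fingers":-0.1}])

```text
time: 12.0
tcp_pos: [0.6277, -0.0814, 0.0159]
eef_rot: [3.132, 0.242, 0.001]
ft_force: [0.2, -0.7, -0.3]
finger_gap: 0.0503
```

Request:
arm_command(deltas=[{"tx":-0.05,"ty":-0.008,"tz":0,"wx":0,"wy":0,"wz":0,"fingers":-0.1},{"tx":-0.2,"ty":-0.031,"tz":0.05,"wx":0,"wy":0,"wz":0,"fingers":-0.1},{"tx":-0.35,"ty":-0.055,"tz":0.25,"wx":0,"wy":0,"wz":0,"fingers":-0.1},{"tx":-0.5,"ty":-0.08,"tz":0.5,"wx":0,"wy":0,"wz":0,"fingers":-0.1},{"tx":-0.6,"ty":-0.3,"tz":0.7,"wx":0,"wy":0,"wz":0,"fingers":-0.1},{"tx":-0.6,"ty":-0.5,"tz":0.7,"wx":0,"wy":0,"wz":0,"fingers":-0.1},{"tx":-0.6,"ty":-0.7,"tz":0.7,"wx":0,"wy":0,"wz":0,"fingers":-0.1},{"tx":-0.6,"ty":-0.8,"tz":0.7,"wx":0,"wy":0,"wz":0,"fingers":-0.1},{"tx":-0.6,"ty":-0.8,"tz":0.7,"wx":0,"wy":0,"wz":0,"fingers":-0.1}])

```text
time: 12.9
tcp_pos: [0.4764, -0.2861, 0.1921]
eef_rot: [3.129, 0.236, 0.003]
ft_force: [-0.2, 1.1, -0.6]
finger_gap: 0.0505
```

```bash
python3 - <<'E'
from h import *
s=get_state();print(s["tcp_pos"],s["ft_force"])
a=camera("top");b=camera("scene");cv2.imwrite("pics/t9.png",np.vstack([cv2.resize(a[70:230,215:405],(640,300)),cv2.resize(b[100:330,80:320],(640,300))]))
o=np.array([.6024,-.0825]);Rm=np.array([[.988,.1544],[-.1544,.988]])
for n,im in(("top",a),("scene",b)):
    H,S,V=cv2.split(cv2.cvtColor(im,cv2.COLOR_BGR2HSV))
    m=((S<30)&(V>165)).astype(np.uint8);m=cv2.morphologyEx(m,3,np.ones((3,3)))
    seed=project(n,[.66,-.085,.02])[0];k,l,ss,c=cv2.connectedComponentsWithStats(m)
    k=1+np.argmin(np.hypot(*(c[1:]-seed).T)+1e3*(ss[1:,4]<200));ct=max(cv2.findContours((l==k).astype(np.uint8),0,1)[0],key=cv2.contourArea)
    P=(cast(n,ct.reshape(-1,2).astype(float),.02)[:,:2]-o)@Rm.T*1000
    r=cv2.minAreaRect(P.astype(np.float32));print(n,ss[k],np.round(r[0],1),np.round(r[1],1),round(r[2],1),P.min(0).round(1),P.max(0).round(1))
E
```

```text
[ 0.47643071 -0.28607855  0.19214509] [-0.20769949  1.13524281 -0.57907088]
top [ 276  115   47   37 1372] [82.5 -5.6] [107.9  85.8] 89.7 [ 39.3 -59.6] [125.2  48.5]
scene [ 179  230   75   63 2714] [80.  -6.1] [110.8  91. ] 90.0 [ 34.4 -61.5] [125.4  49.4]
```

View pics/t9.png

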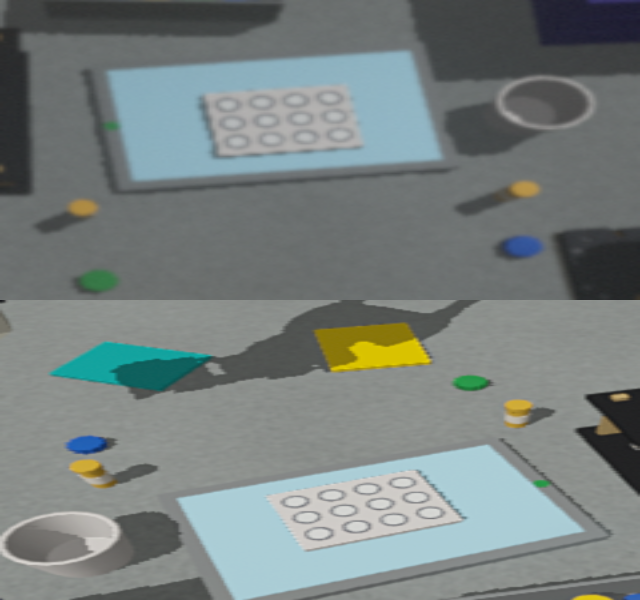

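The tile lies flat with its wells up, fully on the panel, and nothing else has moved. I'm handing in.

```bash
python3 -c "
from cell import *
print(finish_job())"
```

```text
the job is handed in; nothing more can be done
None
```

The tile is flipped: it lies flat on the panel with its white wells up, and I've handed the job in. I used about 13 s of the 64 s.

- **What I did:** I pushed the tile square against the panel's front edge with half-open fingertips. Pressing along it (about 5–14 N at the checks), I followed its near side up past upright until it fell forward onto the panel. I then pushed it forward by its near edge and moved the arm clear.
- **Position check:** Both cameras show all twelve wells up. The tile's centre is about 81 mm past the panel's front edge, with its sides about 36–125 mm along the 180 mm depth and −60 to +49 mm across the 260 mm width. It is within 0.5° of square to the panel, and the two views agree to about 5 mm.
- **Bystanders:** In the last pictures the vials, caps and cup look to be where they started. I judged this by eye and did not measure it. Those crops show only part of the rack, but the arm never went near it.
- **Forces:** The largest force I read was about 14 N, against the 120 N wrist limit. I read it only at the end of each move, so a brief higher peak could have gone unseen.
- **Failed commands:** One arm command was refused before any motion because its rows lacked some of the required numbers. No other check failed.

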